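Bring the wide-bore block to the probe corner of the dry-block heater

TASK

In the dry-block heater, bring the aluminium block with the four wide bores to the corner of the well beside the temperature probe. The blocks are hot and must stay down flat on the heated floor, so do not lift them: slide them round through the free place, never forcing a block against the walls or its neighbours. Finish by pressing the wide-bore block home into the corner so that it bears on both walls at once, with a steady push of some 10 N each way for a moment, then let go, with all three blocks in the well and everything else on the bench left alone.

Things in the scene. Friction and masses are not known exactly. Their poses are not given: they have to be found in the camera images.
- heater: dry-block heater: white case 260 x 190 mm, 83 mm high, fixed to the bench. Origin: centre of its underside; x points to its rear (away from the sloping control panel), y to its left, z up. The probe holder, a black post 18 mm across with a thin steel probe, stands on the rim at the rear left corner, 118 mm along x and 81 mm along y from the origin; its top is 127 mm above the underside
- corner (a point): in the rear left (+x, +y) place of the well, beside the probe: where the middle of the wide-bore block's post is when that block lies flat and bears on the rear (+x) and left (+y) walls. 109 mm above the heater's underside, axes as the heater's. The fine-bore block starts in this place
- wide_post (a point): middle of the lifting post of the wide-bore block (aluminium, 58 x 58 x 44 mm, 0.27 to 0.44 kg, sides along the well's, four black bores 17 mm across near its corners). The post is an upright grey rod 14 mm across, 36 mm tall, in the middle of the block's top; this point is half-way up it, 62 mm above the block's underside. Starts rear right or front left
- medium_post (a point): the same point on the post of the medium-bore block (same size and post, eight bores 11 mm across round the post). Starts front left or rear right
- fine_post (a point): the same point on the post of the fine-bore block (same size and post, twelve bores 7 mm across along its edges)
- vial: capped glass vial, 21 mm across and 38 mm tall, on the heater's front deck near its right end; origin under its centre. Bystander
- dropper1: clear dropper bottle with a red rubber bulb, 60 mm across, 134 mm tall; bystander; origin under its centre
- dropper2: amber dropper bottle, same size; bystander
- salt_jar: jar with a red cap, 52 mm across, 85 mm tall; bystander
- dish: white porcelain dish, 84 mm across, 34 mm tall; bystander
- beaker: glass beaker, 68 mm across, 90 mm tall; bystander
- spatula: steel micro-spatula, 190 mm long, 6 mm thick, lying on the bench; bystander
- free_place (a point): middle of the place that is free at the start (front right, -x and -y), on the well floor, 30 mm from both of its walls
- rear_wall: rear (+x) wall of the heater's open square well, 6 mm aluminium, 36 mm high; origin at its centre, axes as the heater's. The well is 121 x 121 mm inside, sides along the heater's x and y, centred 40 mm along +x from the heater's origin; floor 47 mm, rim 83 mm above the heater's underside. Bare inside: room for 2 x 2 blocks, 5 mm of play in each row
- left_wall: left (+y) wall of the well, alike; origin at its centre
- front_wall: front (-x) wall of the well, alike; origin at its centre
- right_wall: right (-y) wall of the well, alike; origin at its centre
- wide: the wide-bore block itself; origin: centre of its underside. Anodised, it slides on the coated well floor against about 1 N, more if it is pressed down
- medium: the medium-bore block itself; origin: centre of its underside. Anodised, it slides on the coated well floor against about 1 N, more if it is pressed down
- fine: the fine-bore block itself; origin: centre of its underside. Anodised, it slides on the coated well floor against about 1 N, more if it is pressed down

How it is judged (in metres and radians):
On the way, in this order (a step that is already met when the one before it is completed fails the run):
1. the fine-bore block has been slid out of the probe corner's place (horizontal distance between fine_post and corner above 0.045 m), for 0.1 s.
2. the wide-bore block is pressed into the probe corner, bearing on the rear and the left wall at once with over 3 N each (x of wide_post in the frame of corner between -0.0016 and 0.0016 m and y of wide_post in the frame of corner between -0.0016 and 0.0016 m and contact force between wide and rear_wall above 3 N and contact force between wide and left_wall above 3 N), for 0.2 s.
At the end, for the whole second after the job is handed in: the wide-bore block is home in the probe corner, within 1.6 mm of bearing on the rear wall and on the left wall; all three blocks lie flat on the well floor (within 3 mm and 0.05 rad), inside the well and at rest (x of wide_post in the frame of corner between -0.0016 and 0.0016 m and y of wide_post in the frame of corner between -0.0016 and 0.0016 m and z of wide_post in the frame of corner between -0.004 and 0.003 m and angle between each of wide_post, medium_post, fine_post's own z axis and vertical below 0.05 rad and linear speed of each of wide, medium, fine below 0.01 m/s and z of medium_post in the frame of corner between -0.004 and 0.003 m and x of medium_post in the frame of corner between -0.066 and 0.004 m and y of medium_post in the frame of corner between -0.066 and 0.004 m and z of fine_post in the frame of corner between -0.004 and 0.003 m and x of fine_post in the frame of corner between -0.066 and 0.004 m and y of fine_post in the frame of corner between -0.066 and 0.004 m); the robot touches nothing.
It fails at once if a block is lifted over 5 mm off the well floor or tipped over 0.12 rad (z of any of wide_post, medium_post, fine_post in the frame of corner above 0.005 m or angle between any of wide_post, medium_post, fine_post's own z axis and vertical above 0.12 rad).
It fails at once if a block is forced against a wall of the well with over 20 N (contact force between any of wide, medium, fine and rear_wall above 20 N or contact force between any of wide, medium, fine and left_wall above 20 N or contact force between any of wide, medium, fine and front_wall above 20 N or contact force between any of wide, medium, fine and right_wall above 20 N).
It fails at once if a block is forced against another block with over 20 N (contact force between wide and medium above 20 N or contact force between any of wide, medium and fine above 20 N).
It fails at once if a bystander is moved by over 15 mm (distance of any of vial, dropper1, dropper2, salt_jar, dish, beaker, spatula from where it was at the start of the episode above 0.015 m).
It also fails if it takes over 70 s, if anything falls off the work surface, if the arm or the gripper's body presses on something with over 40 N, if the wrist force passes 120 N, or if a joint passes its speed limit or range.

ROBOT

A 7-joint arm with a two-finger parallel gripper is mounted at the origin on the work surface. World frame = base frame: x ahead of the robot, y to its left, z up, the work surface at z = 0. Lengths are in mm, angles in rad, forces in N, time in s.
With the tool pointing down it reaches from about 425 to 1025 mm from the base axis. Payload 3.6 kg.
Tool frame: the origin (TCP) lies at the centre of the arm's flange, where the gripper is bolted on; the fingertips stand 173 mm ahead of it and the grasp point (between the pads) lies 155 mm ahead of it; z points along the fingers, x is the direction in which the jaws open and shut, and the axes are right-handed (so a half turn about z gives the same grasp; the last joint's range is limited). The gripper opens to 85 mm and grips with 20 to 120 N. Pads are 22 mm wide; open, the fingers measure 114 mm over their backs; the gripper's body (76 mm by 85 mm) begins 54 mm behind the grasp point. The pads swing forward as they close: fully open they stand 13 mm farther back than shut.
Start: joints at [-1.335, 0.591, 0.048, 1.609, -0.033, 0.943, -0.034], TCP at [234.099, 686.169, 404.702] pointing down, gripper open.
Joint ranges: [-2.69, 2.69], [-0.47, 2.24], [-1.27, 1.36], [0.19, 2.51], [-1.53, 4.68], [0.08, 2.07], [-3.09, 3.09]. Speed limits (rad/s): [2.57, 2.57, 3.14, 3.14, 3.14, 3.14, 3.14].

INTERFACE

Orientations are given as [roll, pitch, yaw] about the fixed x, y, z axes, in that order (R = Rz(yaw) Ry(pitch) Rx(roll)).
In Python, from plant import manip gives the robot as it stands.
- The arm moves only by the shell command python3 -m pendant 'ROWS'. ROWS is text: rows parted by semicolons, each of 7 numbers parted by spaces: the closure in counts, from 0 (fully open) to 255 (shut), then the shift along the world's x, y, z in m, then the turn, a rotation vector about the world's x, y, z in rad. In form: hand dx dy dz wx wy wz; .... A call has 1 to 20 rows; each row is the pose to reach, as a shift and turn from the pose measured when the call began; what a row does not reach only later rows make up. A row lasts 1/10 s, in which the tool goes at most 50 mm and 8.59 degrees, less where a joint would pass 70% of its speed; a pose out of reach is approached as far as the arm can. A call with a gripper value outside its range is refused whole. The fingers move at their own pace and stop on an object; the grip force is fixed at half the most. Time passes only in rows, so rows that repeat a pose let the fingers close. It gives the time, the measured TCP pose, the force and the opening at its end, in the units of the state.
- manip.state(): the state, without advancing time (a new reading comes with each control period).
- manip.grab_frame(name): name is "scene" or "top" or "wrist"; returns (picture, depth): 420x560x3 uint8, blue, green, red; 420x560 float32, mm along the optical axis (not along the pixel's ray), 0 where there is no reading.
- manip.camera_model(name): a dict with "K" (3x3 intrinsics, pixels), "k1" (the pictures are not rectified: a ray, as slopes to the right and down, at radius r is drawn at 1 + k1 r^2 times it, then the intrinsics apply), "rvec" (rotation vector, rad) and "tvec" (3), from world to camera coordinates, as OpenCV has them. Camera axes: x right, y down, z forward; pixel columns grow to the right and rows downward; lengths in mm; the calibration is good to about 2 mm. A picture is of the moment at which its call begins: read the wrist's pose just before it. camera_model takes no time and is no camera call; for the wrist camera it gives the pose at the moment of the call.
- manip.close_job(): hands the job in, once; it reports no verdict.
The state is a dict: "clock": time; "qpos": joint angles; "joint_velocities": joint speeds; "tau": joint torques, N m; "tcp_pos": TCP position; "tcp_rot": TCP orientation; "force": force on the tool from outside, world axes, zero at the start; "moment": the same for the moment, N m; "grip_width": finger opening in mm.
Only numpy, scipy, OpenCV 4.12 (cv2) and the standard library are available. Lean on these libraries where they do the work, as an engineer would, in place of code of your own. Each camera call takes 0.05 s, during which the arm holds its last target. There are 200 camera calls.

## Working session

There is one attempt and no reset: what is moved stays moved. The work goes in short steps, Python scripts to look and compute and a shell command to move; the robot and the scene stay as the last step left them, time stands still between calls to the robot, and variables do not carry over. Pictures are saved under pics/ and viewed, about 8 in all and at most 12, crops included, and the job is handed in when it is done.

```bash
ls; mkdir -p pics; cat > h.py <<'E'
import numpy as np,cv2
from plant import manip
def cam(n):
    m=manip.camera_model(n);R=cv2.Rodrigues(np.array(m["rvec"],float))[0]
    return np.array(m["K"],float),float(m["k1"]),R,np.array(m["tvec"],float).ravel()
def ray(n,u,v,c=None):
    K,k1,R,t=c or cam(n)
    p=cv2.undistortPoints(np.array([[[u,v]]],float),K,np.array([k1,0,0,0.]))[0,0]
    return -R.T@t, R.T@np.array([p[0],p[1],1.])
def onz(n,u,v,z,c=None):
    o,d=ray(n,u,v,c);return o+d*(z-o[2])/d[2]
def proj(n,P,c=None):
    K,k1,R,t=c or cam(n)
    return cv2.projectPoints(np.array(P,float).reshape(-1,1,3),cv2.Rodrigues(R)[0],t,K,np.array([k1,0,0,0.]))[0].reshape(-1,2)
E
python3 - <<'E'
from h import *
print(manip.state())
for n in("top","scene"):
    p,d=manip.grab_frame(n);cv2.imwrite(f"pics/{n}0.png",p);np.save(f"pics/{n}0.npy",d)
    K,k,R,t=cam(n);print(n,K[0,0],k,-R.T@t,R[2])
E
```

```text
pics
{'clock': 0.0, 'qpos': array([-1.33551771,  0.59211994,  0.04828708,  1.60983585, -0.03330149,
        0.942689  , -0.03371219]), 'joint_velocities': array([ 0.00033003,  0.00034885, -0.0002446 , -0.00112455,  0.00103107,
        0.00046109, -0.00158472]), 'tau': array([-5.87052891e-04, -5.48685730e+01,  1.54652808e+00, -1.98118579e+01,
        9.36756172e-03,  8.89368122e-03,  8.69319081e-06]), 'tcp_pos': array([233.9171881 , 685.76120633, 403.5345167 ]), 'tcp_rot': array([3.14147392e+00, 2.24447649e-03, 1.24209529e+00]), 'force': array([-0.35558378, -0.29980654,  0.29640414]), 'moment': array([-0.00113205, -0.01828322, -0.07057612]), 'grip_width': 85.40158130971352}
top 511.1248821160126 -0.1957581454969924 [ 311.13767574  -15.73675774 1389.14646612] [ 0.1299799  -0.0021183  -0.99151437]
scene 379.9922813763886 -0.10387962897577763 [1089.39885457 -446.42805688  633.6566125 ] [-0.64992428  0.47584249 -0.59259798]
```

View pics/top0.png

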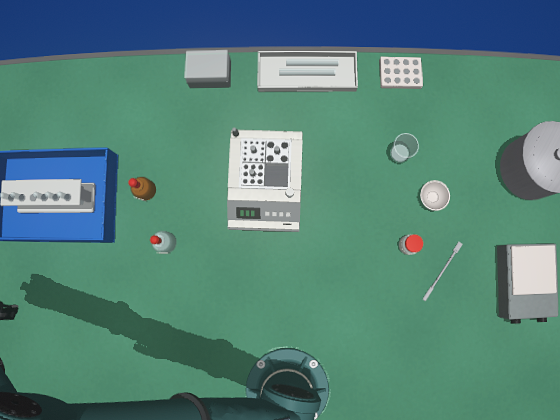

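View pics/scene0.png

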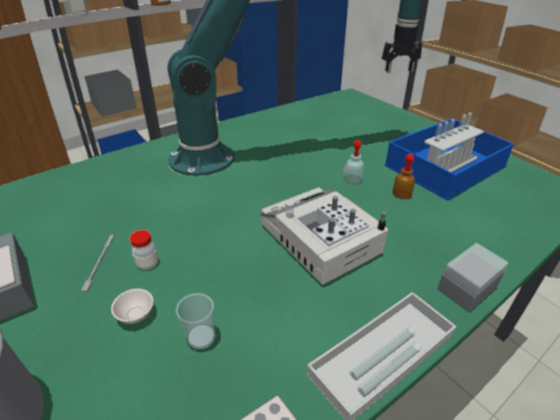

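The top view has the heater at (265,180) and the probe at (235,132). The fine-bore block is rear left (253,150), wide rear right (277,150) and medium front left (252,173), and front right is free. The scene view agrees. Plan: medium goes −y, fine −x, then wide +y and press.

```bash
python3 - <<'E'
from h import *
p=cv2.imread("pics/top0.png");hsv=cv2.cvtColor(p,cv2.COLOR_BGR2HSV)
m=((hsv[...,1]<60)&(hsv[...,2]>120)).astype(np.uint8);m[:,:200]=0;m[:,330:]=0;m[:110]=0;m[250:]=0
c=max(cv2.findContours(m,0,2)[0],key=cv2.contourArea)
W=np.array([onz("top",u,v,83)[:2] for u,v in c[:,0]],np.float32)
print(cv2.minAreaRect(W),cv2.boundingRect(c))
print("probe",onz("top",235,131,127))
s=np.load("pics/top0.npy");
for u,v in((253,150),(277,150),(252,173),(277,175),(235,150)):print(onz("top",u,v,109), s[v,u])
K,k,R,t=cam("wrist");print("wrist cam",-R.T@t,R[2],K[0,0])
E
```

```text
((557.2705078125, 57.22517013549805), (192.17604064941406, 271.0148620605469), 88.0385971069336) (227, 127, 76, 105)
probe [672.02316575 130.43577087 127.        ]
[626.10103331  85.13328504 109.        ] 1299.3901
[625.77033985  23.35540915 109.        ] 1291.3347
[565.78246643  87.10352802 109.        ] 1277.4077
[560.30530819  23.22442495 109.        ] 1361.5751
[626.4366813  131.63442771 109.        ] 1341.3738
wrist cam [154.4592618  712.40418062 372.35265638] [ 0.30986957 -0.10828934 -0.94459212] 363.82971073977706
```

```bash
python3 -m pendant '0 .05 -.09 0 0 0 -.07;0 .08 -.14 0 0 0 -.1;0 .364 -.63 0 0 0 -.49;0 .364 -.63 0 0 0 -.49;0 .364 -.63 0 0 0 -.49;0 .364 -.63 0 0 0 -.49;0 .364 -.63 0 0 0 -.49;0 .364 -.63 0 0 0 -.49;0 .364 -.63 0 0 0 -.49;0 .364 -.63 0 0 0 -.49;0 .364 -.63 0 0 0 -.49;0 .364 -.63 0 0 0 -.49;0 .364 -.63 0 0 0 -.49;0 .364 -.63 0 0 0 -.49;0 .364 -.63 0 0 0 -.49;0 .364 -.63 0 0 0 -.49;0 .364 -.63 0 0 0 -.49;0 .364 -.63 0 0 0 -.49;0 .364 -.63 0 0 0 -.49;0 .364 -.63 0 0 0 -.49' | tail -5
python3 - <<'E'
from h import *
import pickle
s=manip.state();c=cam("wrist");p,d=manip.grab_frame("wrist");print(s["clock"],s["tcp_pos"],s["tcp_rot"],s["force"])
cv2.imwrite("pics/w1.png",p);np.save("pics/w1.npy",d);pickle.dump(c,open("w1.pkl","wb"))
E
```

```text
clock: 2.1
tcp_pos: [597.5, 57.4, 403.6]
tcp_rot: [-3.141, 0.002, 0.755]
force: [-0.6, -0.2, 0.1]
grip_width: 85.1
2.1 [597.46545831  57.3610072  403.58129076] [-3.14097197e+00  2.01124406e-03  7.54704127e-01] [-0.60536239 -0.18191376  0.07198648]
```

View pics/w1.png

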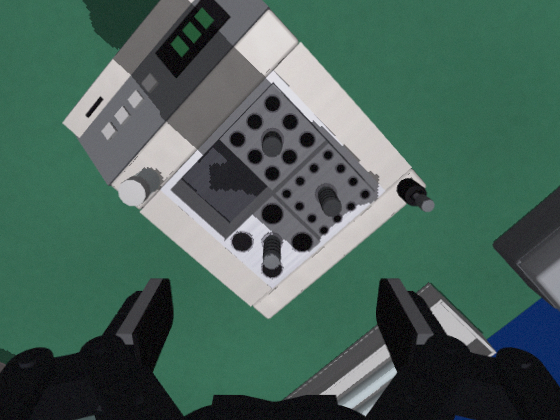

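The wrist view shows medium post near (273,143), fine post top (333,207), wide post top (271,258), and the probe at (410,190). I'll crop for pixel accuracy.

```bash
python3 - <<'E'
from h import *
p=cv2.imread("pics/w1.png")[75:325,155:445]
p=cv2.resize(p,(783,675)[:2],interpolation=cv2.INTER_CUBIC)[:600]
p=np.clip(p.astype(float)*1.3+20,0,255).astype(np.uint8)
cv2.imwrite("pics/w1c.png",p)
E
```

```text
(no output)
```

View pics/w1c.png

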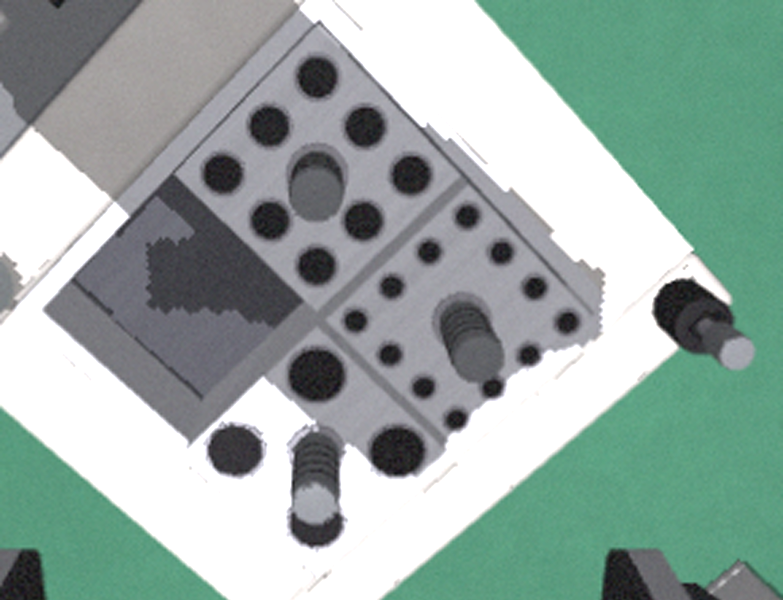

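```bash
python3 - <<'E'
from h import *
import pickle
c=pickle.load(open("w1.pkl","rb"))
f=lambda x,y,z:onz("wrist",155+x/2.7,75+y/2.7,z,c)[:2].round(1)
for n,a,b in(("med",(317,172.5),(316,193)),("wide",(316.5,449),(316,502)),("fine",(461.5,319.5),(478,358))):print(n,f(*a,91),f(*b,127))
print("bores med yaw",f(222,174,91),f(412,174,91),f(317,76,91),f(317,266,91))
print("wide bores",f(235,450,91),f(398,451,91),"edge probe rim",f(693,248,83))
# right-rear top edge of case, front-left edge
print("well FL,FR,", f(318,22,83),f(43,309,83), f(190,442,83), f(20,310,83))
a=f(467,216,91);b=f(568,322,91);print("fine yaw",a,b,np.arctan2(*(b-a)[::-1]));
a=f(355,321,91);b=f(456,419,91);print(a,b,np.arctan2(*(b-a)[::-1]))
K,k,R,t=c;print(-R.T@t)
E
```

```text
med [567.7  85.7] [567.5  85.9]
wide [626.7  22.6] [626.7  22.9]
fine [629.3  83.4] [628.7  83.5]
bores med yaw [548.3  66.8] [587.8 104. ] [549.5 105.1] [586.5  65.7]
wide bores [608.4   4.7] [645.8  39.6] edge probe rim [666.6 146.5]
well FL,FR, [539.8 115.7] [535.6  -3.7] [597.9  -6.4] [530.6  -8.8]
fine yaw [607.9 106.3] [653.2 104.9] -0.030895243505933354
[606.4  61.1] [651.3  59.7] -0.031170302071737564
[540.07463211 118.35655898 372.34641323]
```

```bash
python3 -m pendant '150 -.015 .0145 -.02 0 0 0;150 -.03 .0285 -.04 0 0 0;150 -.03 .0285 -.06 0 0 0;150 -.03 .0285 -.075 0 0 0;150 -.03 .0285 -.08 0 0 0;150 -.03 .0285 -.08 0 0 0'
python3 - <<'E'
from h import *
p,d=manip.grab_frame("wrist");cv2.imwrite("pics/w2.png",p)
E
```

```text
clock: 2.75
tcp_pos: [567.4, 85.9, 323.2]
tcp_rot: [-3.141, 0.003, 0.755]
force: [-0.4, -0.2, 0.8]
grip_width: 35.4
```

View pics/w2.png

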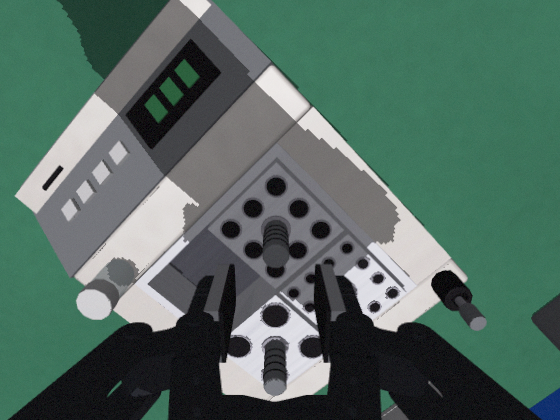

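The medium post, top at (276,252), sits midway between the fingers at (230,300) and (325,300). Next I descend and close.

```bash
python3 -m pendant '150 0 0 -.015 0 0 0;150 0 0 -.03 0 0 0;150 0 0 -.042 0 0 0;150 0 0 -.05 0 0 0;150 0 0 -.054 0 0 0;150 0 0 -.054 0 0 0;170 0 0 -.054 0 0 0;185 0 0 -.054 0 0 0;200 0 0 -.054 0 0 0;215 0 0 -.054 0 0 0;235 0 0 -.054 0 0 0;235 0 0 -.054 0 0 0;235 0 0 -.054 0 0 0;235 0 0 -.054 0 0 0'
```

```text
clock: 4.2
tcp_pos: [567.9, 85.7, 270.4]
tcp_rot: [3.142, 0.001, 0.754]
force: [-1.2, -1.6, 6.0]
grip_width: 12.2
```

```bash
python3 -m pendant '235 .0008 -.001 0 0 0 0;235 .0006 -.006 0 0 0 0;235 .0004 -.013 0 0 0 0;235 .0002 -.020 0 0 0 0;235 0 -.026 0 0 0 0;235 -.0002 -.032 0 0 0 0;235 -.0004 -.038 0 0 0 0;235 -.0006 -.044 0 0 0 0;235 -.0008 -.050 0 0 0 0;235 -.001 -.056 0 0 0 0;235 -.001 -.059 0 0 0 0;235 -.001 -.061 0 0 0 0;235 -.001 -.061 0 0 0 0'
```

```text
clock: 5.5
tcp_pos: [566.9, 24.2, 270.4]
tcp_rot: [3.141, 0.002, 0.754]
force: [-0.8, -1.0, 2.8]
grip_width: 12.5
```

```bash
python3 -m pendant '200 0 0 0 0 0 0;150 0 0 0 0 0 0;150 0 0 0 0 0 0;150 0 0 .015 0 0 0;150 0 0 .035 0 0 0;150 0 0 .050 0 0 0;150 .015 .015 .050 0 0 0;150 .035 .035 .050 0 0 0;150 .055 .053 .050 0 0 0;150 .0621 .0593 .050 0 0 0;150 .0621 .0593 .050 0 0 0;150 .0621 .0593 .035 0 0 0;150 .0621 .0593 .020 0 0 0;150 .0621 .0593 .008 0 0 0;150 .0621 .0593 .001 0 0 0;150 .0621 .0593 0 0 0 0;170 .0621 .0593 0 0 0 0;190 .0621 .0593 0 0 0 0;210 .0621 .0593 0 0 0 0;235 .0621 .0593 0 0 0 0'
python3 -m pendant '235 0 0 0 0 0 0;235 0 0 0 0 0 0'
```

```text
clock: 7.5
tcp_pos: [629.3, 83.5, 271.2]
tcp_rot: [3.141, 0.0, 0.754]
force: [-0.3, -0.3, 2.9]
grip_width: 12.2
clock: 7.7
tcp_pos: [629.1, 83.5, 271.2]
tcp_rot: [3.141, 0.001, 0.754]
force: [0.2, 0.5, -0.4]
grip_width: 12.4
```

```bash
python3 -m pendant '235 -.001 0 0 0 0 0;235 -.006 .0002 0 0 0 0;235 -.013 .0004 0 0 0 0;235 -.020 .0007 0 0 0 0;235 -.026 .0009 0 0 0 0;235 -.032 .0011 0 0 0 0;235 -.038 .0013 0 0 0 0;235 -.044 .0015 0 0 0 0;235 -.050 .0017 0 0 0 0;235 -.056 .0019 0 0 0 0;235 -.059 .002 0 0 0 0;235 -.0604 .002 0 0 0 0;235 -.0604 .002 0 0 0 0'
```

```text
clock: 9.0
tcp_pos: [568.4, 85.6, 271.2]
tcp_rot: [3.141, 0.001, 0.754]
force: [-0.1, 0.3, -0.5]
grip_width: 12.5
```

```bash
python3 -m pendant '200 0 0 0 0 0 0;150 0 0 0 0 0 0;150 0 0 0 0 0 0;150 0 0 .015 0 0 0;150 0 0 .035 0 0 0;150 0 0 .050 0 0 0;150 .015 -.015 .050 0 0 0;150 .035 -.037 .050 0 0 0;150 .052 -.056 .050 0 0 0;150 .0583 -.0628 .050 0 0 0;150 .0583 -.0628 .050 0 0 0;150 .0583 -.0628 .035 0 0 0;150 .0583 -.0628 .020 0 0 0;150 .0583 -.0628 .008 0 0 0;150 .0583 -.0628 0 0 0 0;150 .0583 -.0628 -.001 0 0 0;170 .0583 -.0628 -.001 0 0 0;190 .0583 -.0628 -.001 0 0 0;210 .0583 -.0628 -.001 0 0 0;235 .0583 -.0628 -.001 0 0 0'
python3 -m pendant '235 0 0 0 0 0 0;235 0 0 0 0 0 0'
python3 - <<'E'
from h import *
p,d=manip.grab_frame("top");cv2.imwrite("pics/t3.png",cv2.resize(p[120:240,205:325],(600,600),interpolation=cv2.INTER_CUBIC))
E
```

```text
clock: 11.0
tcp_pos: [627.0, 22.6, 271.0]
tcp_rot: [3.14, 0.0, 0.754]
force: [-0.2, -0.3, 2.4]
grip_width: 12.3
clock: 11.2
tcp_pos: [626.9, 22.7, 271.0]
tcp_rot: [3.141, 0.0, 0.754]
force: [-0.7, -1.1, -1.1]
grip_width: 12.5
```

```bash
python3 -m pendant '235 0 .001 0 0 0 0;235 .0002 .006 0 0 0 0;235 .0004 .013 0 0 0 0;235 .0007 .020 0 0 0 0;235 .0009 .026 0 0 0 0;235 .0011 .032 0 0 0 0;235 .0013 .038 0 0 0 0;235 .0015 .044 0 0 0 0;235 .0017 .050 0 0 0 0;235 .0019 .056 0 0 0 0;235 .002 .059 0 0 0 0;235 .002 .060 0 0 0 0;235 .002 .060 0 0 0 0'
```

```text
clock: 12.55
tcp_pos: [628.9, 83.1, 271.0]
tcp_rot: [3.141, 0.0, 0.754]
force: [0.3, 0.0, -0.4]
grip_width: 12.1
```

```bash
python3 -m pendant '235 .0005 .0005 0 0 0 0;235 .001 .001 0 0 0 0;235 .0015 .0015 0 0 0 0;235 .002 .002 0 0 0 0;235 .002 .002 0 0 0 0;235 .002 .002 0 0 0 0'
```

```text
clock: 13.15
tcp_pos: [630.4, 84.5, 271.0]
tcp_rot: [-3.141, 0.002, 0.754]
force: [-3.7, -1.8, 3.4]
grip_width: 12.4
```

```bash
python3 -m pendant '235 .0005 .0005 0 0 0 0;235 .001 .001 0 0 0 0;235 .001 .001 0 0 0 0;235 .001 .001 0 0 0 0'
```

```text
clock: 13.55
tcp_pos: [630.7, 84.7, 271.0]
tcp_rot: [-3.141, 0.004, 0.753]
force: [-4.1, -3.1, 3.7]
grip_width: 12.0
```

```bash
python3 -m pendant '235 .0006 .0006 0 0 0 0;235 .0012 .0012 0 0 0 0;235 .0017 .0019 0 0 0 0;235 .0017 .0019 0 0 0 0;235 .0017 .0019 0 0 0 0;235 .0017 .0019 0 0 0 0'
```

```text
clock: 14.15
tcp_pos: [631.4, 85.1, 271.1]
tcp_rot: [-3.14, 0.008, 0.752]
force: [-4.9, -4.2, 5.9]
grip_width: 11.9
```

```bash
python3 -m pendant '235 .0006 .0006 0 .002 -.004 0;235 .0012 .0012 0 .003 -.008 0;235 .0015 .0019 0 .004 -.010 0;235 .0015 .0019 0 .004 -.010 0;235 .0015 .0019 0 .004 -.010 0;235 .0015 .0019 0 .004 -.010 0'
python3 -c "
from h import *
s=manip.state();print(s['force'],s['moment'],s['tcp_rot'])"
```

```text
clock: 14.75
tcp_pos: [630.9, 84.8, 271.0]
tcp_rot: [-3.141, 0.005, 0.751]
force: [-8.8, -4.6, 8.2]
grip_width: 11.9
[-8.75165695 -4.59038339  8.20178695] [-1.18704452  1.72076471  0.07838394] [-3.14098364  0.00488587  0.75128331]
```

```bash
python3 -m pendant '235 .0006 .0010 .0003 .003 -.004 0;235 .0012 .002 .0005 .006 -.008 0;235 .0017 .003 .0006 .009 -.011 0;235 .0017 .0033 .0006 .010 -.011 0;235 .0017 .0033 .0006 .010 -.011 0;235 .0017 .0033 .0006 .010 -.011 0'
python3 -c "
from h import *
s=manip.state();print(s['force'],s['moment'],s['tcp_rot'])"
```

```text
clock: 15.35
tcp_pos: [630.3, 84.2, 271.0]
tcp_rot: [-3.14, -0.001, 0.749]
force: [-8.0, -8.8, 6.2]
grip_width: 12.1
[-7.98504445 -8.78041897  6.18149548] [-1.87274129  1.66631498  0.09210109] [-3.13983658e+00 -5.03019662e-04  7.49260172e-01]
```

```bash
python3 -m pendant '235 .001 .002 .0005 .004 -.005 0;235 .0018 .003 .0008 .008 -.010 0;235 .0024 .004 .001 .011 -.014 0;235 .0024 .004 .001 .011 -.014 0;235 .0024 .004 .001 .011 -.014 0;235 .0024 .004 .001 .011 -.014 0;235 .0024 .004 .001 .011 -.014 0;235 .0024 .004 .001 .011 -.014 0'
python3 -c "
from h import *
s=manip.state();print(s['force'],s['moment'],s['tcp_rot'])"
```

```text
clock: 16.15
tcp_pos: [629.8, 83.5, 271.0]
tcp_rot: [-3.139, -0.006, 0.747]
force: [-7.6, -8.8, 6.7]
grip_width: 12.2
[-7.584761   -8.80622759  6.7061424 ] [-2.28014728  2.07829292  0.15905679] [-3.13911389 -0.00606225  0.74711805]
```

```bash
python3 -m pendant '235 .0015 .0015 .0005 .003 -.003 0;235 .003 .003 .001 .005 -.006 0;235 .004 .004 .0015 .006 -.008 0;235 .004 .004 .0015 .006 -.008 0;235 .004 .004 .0015 .006 -.008 0;235 .004 .004 .0015 .006 -.008 0'
python3 -c "
from h import *
s=manip.state();print(s['force'],s['moment'],s['tcp_rot'])"
```

```text
clock: 16.75
tcp_pos: [630.4, 83.5, 271.0]
tcp_rot: [-3.137, -0.004, 0.746]
force: [-8.5, -8.8, 5.3]
grip_width: 11.9
[-8.47026616 -8.82036416  5.316221  ] [-2.08159554  2.02311299  0.14611224] [-3.13668017 -0.00351753  0.74567462]
```

```bash
python3 -m pendant '235 .0015 .002 .0005 .003 -.003 0;235 .003 .004 .001 .005 -.006 0;235 .0045 .006 .0015 .006 -.009 0;235 .0052 .0065 .0015 .007 -.010 0;235 .0052 .0065 .0015 .007 -.010 0;235 .0052 .0065 .0015 .007 -.010 0;235 .0052 .0065 .0015 .007 -.010 0'
python3 -c "
from h import *
s=manip.state();print(s['force'],s['moment'],s['tcp_rot'])"
```

```text
clock: 17.45
tcp_pos: [631.2, 83.8, 271.1]
tcp_rot: [-3.135, 0.001, 0.743]
force: [-12.2, -11.8, 7.5]
grip_width: 12.3
[-12.21158531 -11.77652018   7.47374576] [-2.71554979  2.62342165  0.23248808] [-3.13470543e+00  1.16408956e-03  7.42952132e-01]
```

```bash
python3 -m pendant '235 .001 .0015 0 0 0 0;235 .0005 .0005 0 0 0 0;235 .0003 .0003 0 0 0 0;235 .0003 .0003 0 0 0 0'
python3 -m pendant '220 0 0 0 0 0 0;200 0 0 0 0 0 0;180 0 0 0 0 0 0;150 0 0 0 0 0 0;150 0 0 0 0 0 0;150 0 0 .01 0 0 0;150 0 0 .025 0 0 0;150 0 0 .045 0 0 0;150 0 0 .065 0 0 0;150 -.02 -.02 .1 0 0 0;150 -.032 -.028 .13 0 0 0;0 -.032 -.028 .132 0 0 0;0 -.032 -.028 .132 0 0 0;0 -.032 -.028 .132 0 0 0'
python3 - <<'E'
from h import *
import pickle
s=manip.state();c=cam("wrist");p,d=manip.grab_frame("wrist");print(s["clock"],s["tcp_pos"],s["tcp_rot"],s["force"])
cv2.imwrite("pics/w4.png",p);pickle.dump(c,open("w4.pkl","wb"))
q=cv2.resize(p[75:325,155:445],(783,675),interpolation=cv2.INTER_CUBIC)[:600]
cv2.imwrite("pics/w4c.png",np.clip(q*1.2+15.,0,255).astype(np.uint8))
E
```

```text
clock: 17.85
tcp_pos: [631.3, 83.7, 271.1]
tcp_rot: [-3.135, 0.002, 0.743]
force: [-4.9, -4.0, 4.5]
grip_width: 12.3
clock: 19.25
tcp_pos: [599.2, 56.4, 402.9]
tcp_rot: [-3.134, 0.002, 0.744]
force: [-0.2, 0.0, -0.2]
grip_width: 76.7
19.25 [599.19695348  56.4293194  402.88729967] [-3.13408574e+00  2.23781775e-03  7.44259409e-01] [-0.24918345  0.00478224 -0.21951549]
```

View pics/w4c.png

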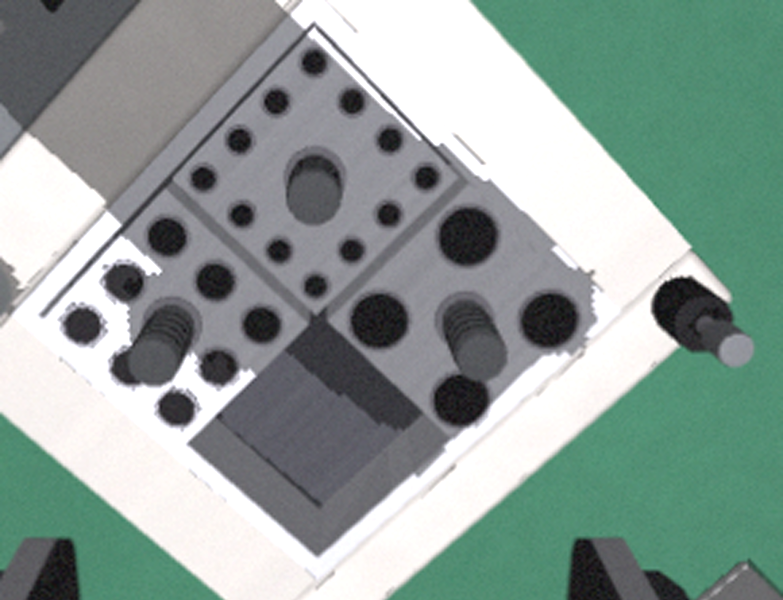

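The wide block is now rear left with its bores at (469,235), (379,320), (551,320) and (461,400). Fine is front left, medium front right, and all three look flat. I'll check the numbers.

```bash
python3 - <<'E'
from h import *
import pickle
c=pickle.load(open("w4.pkl","rb"))
f=lambda x,y,z:onz("wrist",155+x/2.7,75+y/2.7,z,c)[:2]
B=[f(*b,91) for b in((469,235),(379,320),(551,320),(461,400))]
w=np.mean(B,0);print("wide bores",w,"post top",f(480,353,127),"yaw",[np.arctan2(*(b-a)[::-1]) for a,b in((B[0],B[2]),(B[1],B[3]))])
F=np.mean([f(*b,91) for b in((313,62),(203,178),(427,177),(315,286))],0);M=np.mean([f(*b,91) for b in((167,236),(261,324),(82,324),(177,408))],0)
FL,RR=f(316,26,83),f(318,555,83)
e=np.array([np.cos(-.033),np.sin(-.033)]);n=np.array([-e[1],e[0]])
print("FL",FL,"RR",RR,"centre",(FL+RR)/2,"diag",np.linalg.norm(FL-RR))
C=(FL+RR)/2
for k,p in(("wide",w),("fine",F),("med",M)):print(k,p,(p-C)@e,(p-C)@n)
E
```

```text
wide bores [630.41445053  84.41429345] post top [628.52882261  85.00890982] yaw [np.float64(-0.039227766649931786), np.float64(-0.039252486755039284)]
FL [540.97713501 115.79848859] RR [655.32177254  -7.7042866 ] centre [598.14945378  54.04710099] diag 168.30814481510703
wide [630.41445053  84.41429345] 31.245494584292434 31.41521067589741
fine [568.68592821  85.1042728 ] -30.47218479934365 30.068142829661788
med [566.8287825   23.81808527] -30.306242240858012 -31.245952085157796
```

```bash
python3 - <<'E'
from h import *
import pickle
s=manip.state();c=cam("wrist");K,k1,R,t=c
p,d=manip.grab_frame("wrist")
def pl(b):
    P=[]
    for u in range(250,385):
        for v in range(85,230):
            if d[v,u]>0:
                o,r=ray("wrist",u,v,c);X=o+r*d[v,u]
                if abs(X[2]-91)<6 and np.linalg.norm(X[:2]-b)<27 and np.linalg.norm(X[:2]-b)>10:P.append(X)
    P=np.array(P)
    for _ in range(3):
        A=np.c_[P[:,:2]-b,np.ones(len(P))];q=np.linalg.lstsq(A,P[:,2],rcond=None)[0];P=P[abs(A@q-P[:,2])<3]
    return len(P),q
for n,b in(("wide",(630.4,84.4)),("fine",(568.7,85.1)),):print(n,pl(np.array(b)))
q=cv2.resize(p[165:225,300:380],(800,600),interpolation=cv2.INTER_CUBIC)
cv2.imwrite("pics/w5c.png",np.clip(q*1.8+15.,0,255).astype(np.uint8))
E
```

```text
wide (2680, array([ 4.00113220e-03, -2.21329688e-03,  9.09381863e+01]))
fine (2770, array([ 2.61529248e-03, -1.75517157e-04,  9.07657294e+01]))
```

View pics/w5c.png

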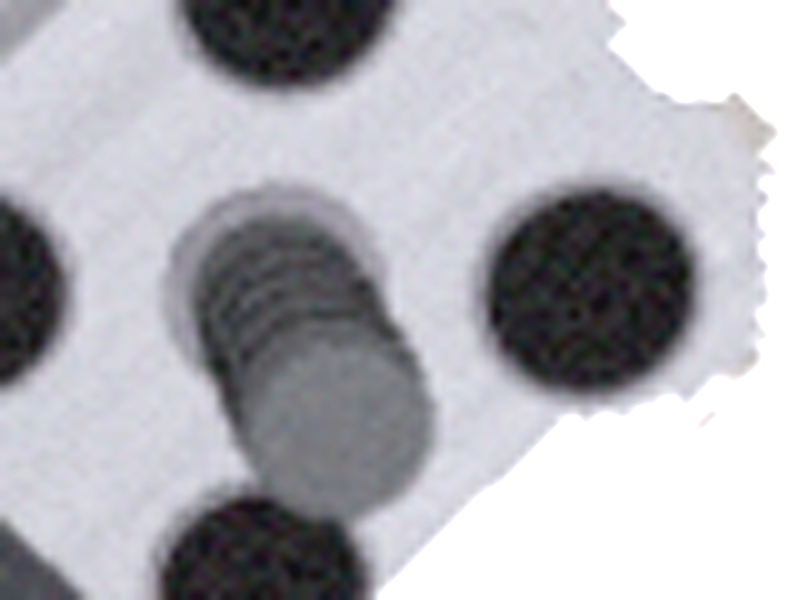

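The enlarged view puts the wide post top at pixel (333.8,207.2), which removes the disagreement with the bores. The depth plane shows the block flat at 91 mm. Handing in.

```bash
python3 -c "
from plant import manip
print(manip.close_job(), manip.state()['clock'])"
```

```text
the job is handed in; nothing more can be done
the job is handed in; nothing more can be done
```

The wide-bore block is in the probe corner, and I handed the job in at about 19.4 s; no verdict was reported. I gripped each post and slid the blocks round: medium to front right, fine to front left, wide to rear left. I then pressed the wide block into the corner, let go and moved the gripper clear.

**Pressing:** the wrist force was about 12 N each way at the end. The first presses gave only 4–5 N because the wrist tilted, so I added a small counter-turn and pressed again in steps. I could not read the wall forces directly. They should be a few newtons below the wrist values because of floor friction.

**Last checks:**
- **Home position:** the bores put the wide block at (31.2, 31.4) mm from the well centre, against 31.5 mm when bearing on both walls. The camera calibration is only good to about 2 mm, so this is no sure proof of the 1.6 mm limit.
- **Flatness:** the depth readings put the wide block's top at 90.9 mm with about 0.004 rad of tilt. The fine block measured 90.8 mm and 0.003 rad. I judged the medium block flat only from the picture.
- **Other two blocks:** both are inside the well, the fine block at (−30.5, 30.1) mm and the medium at (−30.3, −31.2) mm.
- **Disagreements:** the first reading of the wide post's top was 1.9 mm off the bores. An enlarged picture showed I had picked the wrong pixel, by about 2. The well's diagonal also measured 168 mm instead of 171 mm, though its centre matched the earlier estimate.
- **Bystanders:** I did not re-measure them, but the arm never went near them except to pass high above.

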